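# Slide a fired tile off a ware board and lay it on the setter

## Task

The thin fired tile lies flat between the two guide sticks of the ware board, where fingers cannot get hold of it. Press lightly on it and slide it along the sticks, over the end leaf of unknown slope, until about a third of it hangs out over the open edge of the board and it lies there by itself, then take it by the overhanging end, lift it clear and lay it gently, flat and centred along the narrow setter bar. The tile is brittle: never press or knock it hard, never drop it, and leave the bowl, the jar and the wood block where they are.

Things in the scene. Friction and masses are not known exactly. Their poses are not given: they have to be found in the camera images.
- tile: thin off-white fired tile, 130 x 60 x 3.5 mm, 40 to 85 g; origin at the centre of its underside, x along its length. It lies between the sticks on the level part, its leading end 95 to 120 mm behind the open edge. Cracks if pressed on the board with over 12 N or knocked on the setter with over 25 N, so touch slowly (10 mm/s); 3 to 7 N under closed fingertips drags it (they may slip a little). Tips off if over half hangs out.
- ware_board: plywood ware board, fixed, 260 x 124 x 18 mm, on two wooden feet with rubber pads (it gives 1 mm under 15 N). Origin on the table under the middle of its open edge; x level, out over that edge (the way to slide), z up; board from x = -260 mm to 0, top 40 mm high on its level part, x < -90 mm. Two guide sticks 18 mm wide, 8 mm high run its whole length on top, inner faces 32 mm either side of the middle: a 64 mm channel, 2 mm play each side of the tile.
- open_edge (a point): middle of the board's open edge as it would be with a level leaf, 40 mm above the table, axes as ware_board. The last 90 mm of the board is an end leaf on a stiff hinge (it holds still under the tile and finger): it slopes up or down towards the edge by up to 0.12 rad, differently each time, and this is in no measured pose; the true edge is up to 11 mm higher or lower. Free space under and beyond the edge.
- setter: narrow bar of pale kiln brick, fixed to the table, 150 mm long (its x), 40 mm wide (its y), 40 mm high; origin at the centre of its underside. The tile is wider than the bar, so fingers holding the tile by its long sides pass down on either side of it.
- bowl: bystander: small white bowl, 90 mm across, 45 mm high; origin at the centre of its underside
- glaze_jar: bystander: jar, 60 mm across, 75 mm high; origin at the centre of its underside
- offcut: bystander: wood block 70 x 50 x 30 mm; origin at the centre of its underside
There are look-alikes about, which are no part of the job. There is more than one size of the tile; the one meant has the size given above.

How it is judged:
On the way, in this order (a step that is already met when the one before it is completed fails the run):
1. the tile lies on the board untouched, flat between the sticks, with at least 30 mm of it over the open edge (x of tile in the frame of ware_board above -0.035 m and contact force between the fingers and tile below 0.05 N and contact force between tile and ware_board above 0.1 N and angle between tile's own z axis and vertical below 0.16 rad and linear speed of tile below 0.02 m/s), for 0.2 s.
2. the tile is held by its overhanging end and lifted clear of the board (height (world z) of tile above 0.06 m and contact force between tile and ware_board below 0.01 N and contact force between the fingers and tile above 1 N), for 0.2 s.
At the end, for the whole second after the job is handed in: the tile lies flat and at rest on top of the setter, centred within 20 mm along the bar and 12 mm across it, its length along the bar within 10 degrees, released (x of tile in the frame of setter between -0.02 and 0.02 m and y of tile in the frame of setter between -0.012 and 0.012 m and z of tile in the frame of setter between 0.037 and 0.043 m and angle between the x axis of tile and the x axis of setter, either way round below 0.17 rad and angle between tile's own z axis and vertical below 0.05 rad and linear speed of tile below 0.01 m/s); the robot touches nothing.
It fails at once if the tile is pressed onto the board with more than 12 N (contact force between tile and ware_board above 12 N).
It fails at once if the tile is knocked or pressed onto the setter with more than 25 N (contact force between tile and setter above 25 N).
It fails at once if the tile falls off the board or the setter (height (world z) of tile below 0.02 m).
It fails at once if the tile is let go more than 15 mm above the setter or board (height (world z) of tile above 0.057 m and contact force between the fingers and tile below 0.01 N).
It fails at once if a bystander (bowl, jar, wood block) is moved more than 25 mm (distance of any of bowl, glaze_jar, offcut from where it was at the start of the episode above 0.025 m).
It also fails if it takes over 72 s, if anything falls off the work surface, if the arm or the gripper's body presses on something with over 40 N, if the wrist force passes 120 N, or if a joint passes its speed limit or range.

## Robot

A 7-joint arm with a two-finger parallel gripper is mounted at the origin on the work surface. World frame = base frame: x ahead of the robot, y to its left, z up, the work surface at z = 0. Lengths are in m, angles in rad, forces in N, time in s.
With the tool pointing down it reaches from about 0.4 to 0.85 m from the base axis. Payload 10.4 kg.
Tool frame: the origin (TCP) lies midway between the tips of the shut fingers; the grasp point (between the pads) lies 19 mm behind it; z points along the fingers, x is the direction in which the jaws open and shut, and the axes are right-handed (so a half turn about z gives the same grasp; the last joint's range is limited). The gripper opens to 85 mm and grips with 20 to 120 N. Pads are 22 mm wide; open, the fingers measure 114 mm over their backs; the gripper's body (76 mm by 85 mm) begins 54 mm behind the grasp point. The pads swing forward as they close: fully open they stand 13 mm farther back than shut.
Start: joints at [-1.297, 0.332, -0.065, 1.46, 0.022, 1.35, -0.088], TCP at [0.183, 0.598, 0.231] pointing down, gripper open.
Joint ranges: [-2.6, 2.6], [-0.5, 2.12], [-1.47, 1.34], [0.16, 2.42], [-1.27, 4.41], [0.06, 2.06], [-2.6, 2.6]. Speed limits (rad/s): [2.22, 2.22, 2.79, 2.79, 3.14, 3.14, 3.14].

## Interface

Orientations are given as a unit quaternion [x, y, z, w].
In Python, from workcell import manip, cams gives the robot as it stands.
- The arm moves only by the tool move_arm, never from a script. Its argument "moves" is a list of rows, each a list of 7 numbers: the turn, a rotation vector about the tool's x, y, z in degrees, then the shift along the tool's x, y, z in m, then the finger opening in m, from 0 to 0.0854. A call has 1 to 10 rows; each row is the pose to reach, as a shift and turn from the pose commanded when the call began, along the tool's axes at that moment; what a row does not reach only later rows make up. A row lasts 1/10 s, in which the tool goes at most 50 mm and 8.59 degrees, less where a joint would pass 70% of its speed; a pose out of reach is approached as far as the arm can. A call with a gripper value outside its range is refused whole. The fingers move at their own pace and stop on an object; "grip_force" is the grip in N (left out, the last holds). Time passes only in rows, so rows that repeat a pose let the fingers close. It gives the time, the measured TCP pose, the force and the opening at its end, in the units of the state.
- manip.get_obs(): the state, without advancing time (a new reading comes with each control period).
- cams.camera(name): name is "scene" or "side" or "wrist"; returns the picture (480x640x3 uint8, red, green, blue); there is no depth.
- cams.camera_params(name): a dict with "fx", "fy", "cx", "cy" (pixels), "xyz" and "rotation" of the camera in the world. Camera axes: x right, y up, looking along -z (the intrinsics and any distortion apply to the point x, -y, -z); pixel columns grow to the right and rows downward; lengths in m; the calibration is good to about 2 mm. A picture is of the moment at which its call begins: read the wrist's pose just before it. camera_params takes no time and is no camera call; for the wrist camera it gives the pose at the moment of the call.
- manip.hand_in(): hands the job in, once; it reports no verdict.
The state is a dict: "clock": time; "joint_pos": joint angles; "joint_velocities": joint speeds; "tau": joint torques, N m; "position": TCP position; "ee_rot": TCP orientation; "ft_force": force on the tool from outside, world axes, zero at the start; "torque": the same for the moment, N m; "grip_width": opening from 0.0 (shut) to 1.0 (fully open).
Only numpy, scipy, OpenCV 4.12 (cv2) and the standard library are available. Lean on these libraries where they do the work, as an engineer would, in place of code of your own. Each camera call takes 0.05 s, during which the arm holds its last target. There are 200 camera calls.

## Working session

There is one attempt and no reset: what is moved stays moved. The work goes in short steps, Python scripts to look and compute and a tool call to move; the robot and the scene stay as the last step left them, time stands still between calls to the robot, and variables do not carry over. Pictures are saved under pics/ and viewed, about 8 in all and at most 12, crops included, and the job is handed in when it is done.

Besides the shell and the picture viewer there is one more tool, called after ">>>" as name(argument=value, ...) on one line, values as JSON. move_arm: Moves the arm, as the interface text tells. Its arguments: {"type":"object","properties":{"moves":{"type":"array","items":{"type":"array","items":{"type":"number"}}},"grip_force":{"type":"number"}},"required":["moves"]}

```bash
mkdir -p pics; ls
python3 - <<'E'
from workcell import manip, cams
import cv2, numpy as np
o=manip.get_obs()
print({k:np.round(v,3).tolist() if not isinstance(v,float) else v for k,v in o.items()})
for n in ["scene","side","wrist"]:
    p=cams.camera_params(n); print(n,{k:np.round(v,4).tolist() for k,v in p.items()})
    cv2.imwrite(f"pics/{n}0.png",cams.camera(n)[:,:,::-1])
E
```

```text
pics
{'clock': 0.0, 'joint_pos': [-1.297, 0.333, -0.065, 1.461, 0.022, 1.35, -0.089], 'joint_velocities': [0.0, 0.001, -0.0, -0.002, -0.0, -0.003, -0.0], 'tau': [-0.001, -62.545, 0.049, -39.16, 0.016, 0.01, -0.0], 'position': [0.183, 0.597, 0.231], 'ee_rot': [0.804, 0.595, -0.001, 0.0], 'ft_force': [0.148, -0.294, -0.925], 'torque': [0.04, -0.01, 0.015], 'grip_width': 1.0006316129571244}
scene {'fx': 587.6338, 'fy': 587.6338, 'cx': 315.9552, 'cy': 231.174, 'xyz': [1.1253, -0.6381, 0.9801], 'rotation': [0.3455, 0.1361, 0.3442, 0.8623]}
side {'fx': 462.1587, 'fy': 462.1587, 'cx': 318.3676, 'cy': 233.4732, 'xyz': [0.0625, -0.4995, 0.8172], 'rotation': [0.3367, -0.1296, -0.3284, 0.8729]}
wrist {'fx': 429.8327, 'fy': 429.8327, 'cx': 317.7139, 'cy': 240.7166, 'xyz': [0.1215, 0.6164, 0.3739], 'rotation': [-0.1049, -0.0772, 0.5898, 0.797]}
```

View pics/scene0.png

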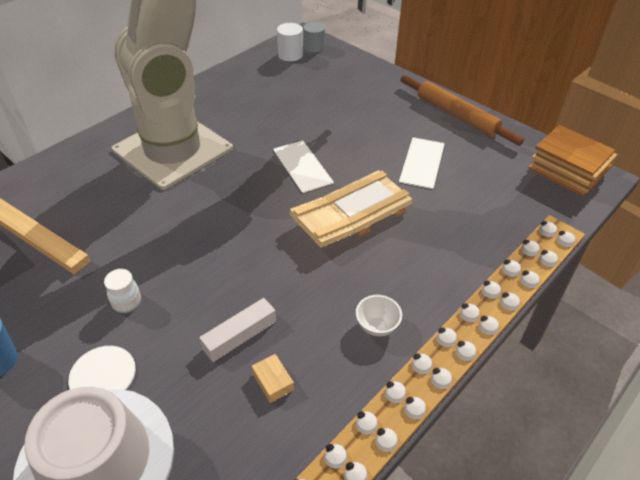

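View pics/side0.png

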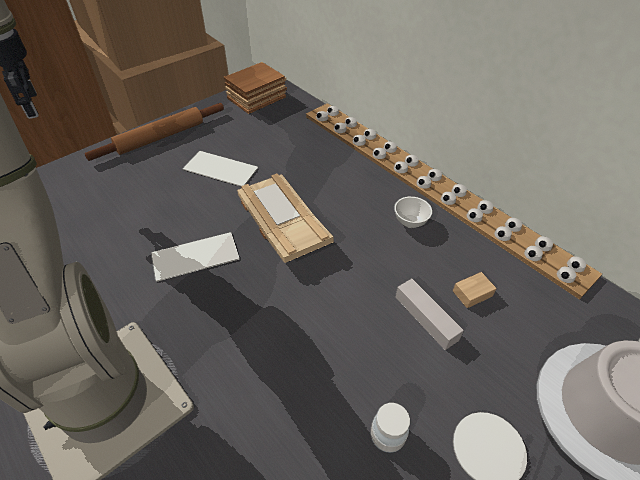

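The scene view shows the board around (350,207), with the tile at (365,197) and the open edge at its left end (292–322, 210–240). The setter is at (238,330), the bowl at (379,316), the offcut at (272,378) and the jar at (122,290). Next I'll make an enlarged crop.

```bash
cat > h.py <<'E'
from workcell import manip, cams
import cv2, numpy as np
from scipy.spatial.transform import Rotation as R
def ray(p,uv):
    d=np.array([(uv[0]-p["cx"])/p["fx"],-(uv[1]-p["cy"])/p["fy"],-1.])
    return np.array(p["xyz"]),R.from_quat(p["rotation"]).apply(d)
def onz(p,uv,z):
    o,d=ray(p,uv); return o+d*(z-o[2])/d[2]
def tri(p1,a,p2,b):
    o1,d1=ray(p1,a);o2,d2=ray(p2,b)
    s=np.linalg.lstsq(np.c_[d1,-d2],o2-o1,rcond=None)[0]
    A=o1+s[0]*d1;B=o2+s[1]*d2
    return (A+B)/2,np.linalg.norm(A-B)
def proj(p,X):
    c=R.from_quat(p["rotation"]).inv().apply(np.array(X)-p["xyz"])
    return np.array([p["cx"]-p["fx"]*c[0]/c[2],p["cy"]+p["fy"]*c[1]/c[2]])
E
python3 - <<'E'
import cv2,numpy as np
a=cv2.imread("pics/scene0.png");b=cv2.imread("pics/side0.png")
f=lambda im,x,y,w,h,W,H:cv2.resize(im[y:y+h,x:x+w],(W,H),interpolation=cv2.INTER_CUBIC)
# each panel 400x300
top=np.hstack([f(a,285,165,133,100,400,300),f(b,228,168,133,100,400,300)])
bot=np.hstack([f(a,180,285,133,100,400,300),f(b,373,260,133,100,400,300)])
cv2.imwrite("pics/crop1.png",np.vstack([top,bot]))
E
```

```text
(no output)
```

View pics/crop1.png

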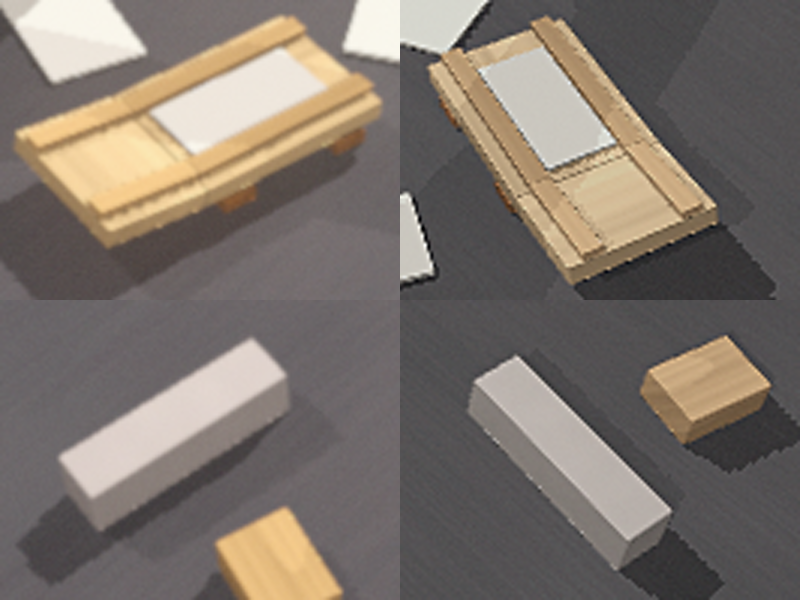

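The crop shows the tile corners, the setter's top corners and the board end clearly. The leaf bends up a little. Triangulating these next.

```bash
cat > m.py <<'E'
from h import *
P=cams.camera_params("scene");Q=cams.camera_params("side")
k=133/400
A=lambda x,y:(285+x*k-.33,165+y*k-.33); B=lambda x,y:(228+(x-400)*k-.33,168+y*k-.33)
C=lambda x,y:(180+x*k-.33,285+(y-300)*k-.33); D=lambda x,y:(373+(x-400)*k-.33,260+(y-300)*k-.33)
def do(n,S,T,z):
    print(n);out=[]
    for s,t in zip(S,T):
        X,e=tri(P,s,Q,t); a=onz(P,s,z);b=onz(Q,t,z); out.append((a+b)/2)
        print(np.round(X,4),round(e,4),np.round(a[:2],4),np.round(b[:2],4))
    return np.array(out)
def rect(n,c):
    ctr=c.mean(0); ax=(c[0]+c[1]-c[2]-c[3])/2
    print(n,"centre",np.round(ctr,4),"len",np.linalg.norm(ax),"wid",np.linalg.norm(c[0]-c[1]),np.linalg.norm(c[2]-c[3]),"yaw",np.degrees(np.arctan2(ax[1],ax[0])))
# lead-right? order: leadA(far), leadB(near), tailB, tailA
c=do("tile",[A(150,112),A(190,154),A(327,87),A(278,47)],[B(549,168),B(616,142),B(540,46),B(478,68)],.0435);rect("tile",c)
c=do("setter",[C(60,457),C(94,500),C(288,377),C(252,338)],[D(626,544),D(671,513),D(518,357),D(474,383)],.04);rect("setter",c)
# sticks outer top corners at edge; sticks inner; board tail
do("edge board top corners",[A(16,143),A(106,234)],[B(571,268),B(718,211)],.04)
do("stick top at edge: far-outer, far-inner?, near-inner",[A(22,132),A(94,204)],[B(584,246),B(700,205)],.048)
E
python3 m.py
```

```text
tile
[0.4796 0.1113 0.0424] 0.0025 [0.4809 0.1088] [0.4795 0.1121]
[0.5341 0.096  0.0457] 0.0033 [0.5334 0.0957] [0.5361 0.0998]
[0.5606 0.2276 0.0423] 0.0022 [0.5618 0.225 ] [0.5603 0.228 ]
[0.5041 0.2366 0.0444] 0.0035 [0.5043 0.235 ] [0.5053 0.2399]
tile centre [0.5202 0.168  0.0435] len 0.13040043774478183 wid 0.05600463423896668 0.05731946965435688 yaw -101.25702629958597
setter
[ 0.539  -0.3352  0.0348] 0.0006 [ 0.5422 -0.3372] [ 0.5359 -0.336 ]
[ 0.5786 -0.3403  0.0345] 0.0008 [ 0.5819 -0.3425] [ 0.5751 -0.3411]
[ 0.5988 -0.1939  0.0355] 0.0002 [ 0.6014 -0.1962] [ 0.5958 -0.1956]
[ 0.5588 -0.1887  0.0359] 0.0 [ 0.5612 -0.1907] [ 0.5562 -0.1904]
setter centre [ 0.5687 -0.2662  0.04  ] len 0.14733252263869656 wid 0.03977444459590003 0.040222903273827965 yaw -97.75274170947469
edge board top corners
[0.4291 0.0184 0.0438] 0.0078 [0.4279 0.0163] [0.432  0.0257]
[ 0.5451 -0.0085  0.0465] 0.0013 [ 0.5413 -0.0048] [ 0.5495 -0.0035]
stick top at edge: far-outer, far-inner?, near-inner
[0.4392 0.0151 0.0639] 0.0068 [0.4287 0.0222] [0.4482 0.0302]
[ 0.5293 -0.005   0.0628] 0.0002 [0.5197 0.0053] [0.5384 0.0046]
```

>>> move_arm(moves=[[0,0,84.2,-0.38,0.458,-0.02,0],[0,0,84.2,-0.38,0.458,-0.02,0],[0,0,84.2,-0.38,0.458,-0.02,0],[0,0,84.2,-0.38,0.458,-0.02,0],[0,0,84.2,-0.38,0.458,-0.02,0],[0,0,84.2,-0.38,0.458,-0.02,0],[0,0,84.2,-0.38,0.458,-0.02,0],[0,0,84.2,-0.38,0.458,-0.02,0],[0,0,84.2,-0.38,0.458,-0.02,0],[0,0,84.2,-0.38,0.458,-0.02,0]], grip_force=30)

```text
clock: 1.15
position: [0.4579, 0.1781, 0.2483]
ee_rot: [0.995, -0.101, 0.0, -0.0]
ft_force: [0.1, 0.4, 0.1]
grip_width: -0.0
```

>>> move_arm(moves=[[0,0,0,0.06,0.065,0,0],[0,0,0,0.06,0.065,0,0],[0,0,0,0.06,0.065,0,0],[0,0,0,0.06,0.065,0,0],[0,0,0,0.06,0.065,0,0]])

```text
clock: 1.65
position: [0.5029, 0.1059, 0.2479]
ee_rot: [0.995, -0.097, -0.0, -0.0]
ft_force: [0.8, -0.1, 0.1]
grip_width: -0.001
```

Run:
```python
from h import *
import json
o=manip.get_obs();print(np.round(o["position"],4),np.degrees(2*np.arctan2(o["ee_rot"][1],o["ee_rot"][0])),o["ee_rot"],o["ft_force"])
p=cams.camera_params("wrist");im=cams.camera("wrist")
json.dump({k:np.array(v).tolist() for k,v in p.items()},open("w1.json","w"))
cv2.imwrite("pics/w1.png",im[:,:,::-1])
```

```text
[0.5029 0.1059 0.2479] -11.107047735472097 [ 9.95306171e-01 -9.67755720e-02 -3.14394482e-04 -1.23509886e-04] [ 0.79991929 -0.12457745  0.10860168]
```

View pics/w1.png

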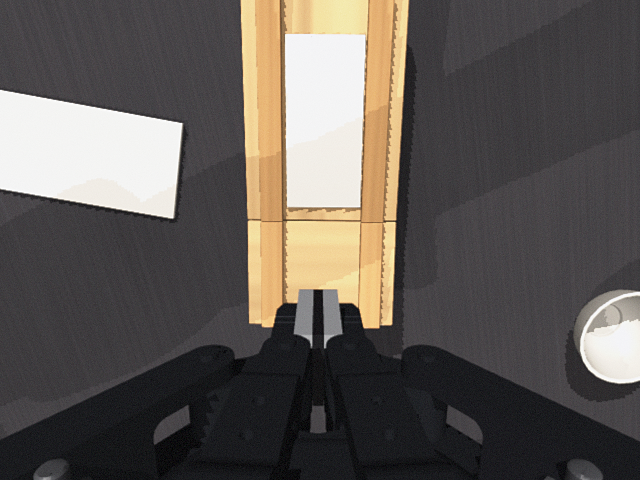

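The wrist view shows the tile at columns 285–365 and rows 34–208, the hinge line at row 220, and the open edge near row 325, columns 249–393. The tile is well aligned with the tool.

Run:
```python
from h import *
import json
p=json.load(open("w1.json"))
c=np.array([onz(p,u,.0435) for u in [(285.5,207.5),(361.5,207.5),(365.5,34),(285,34)]])
ax=(c[0]+c[1]-c[2]-c[3])/2
print("tile",np.round(c.mean(0),4),np.linalg.norm(ax),np.linalg.norm(c[0]-c[1]),np.linalg.norm(c[2]-c[3]),np.degrees(np.arctan2(ax[1],ax[0])))
l=np.array([onz(p,u,.04) for u in [(247.5,220.5),(396.5,220.5)]]);print("hinge",np.round(l,4),np.linalg.norm(l[0]-l[1]))
for z in(.04,.045,.05):
  e=np.array([onz(p,u,z) for u in [(249.5,325),(393.5,327)]]);print("edge",z,np.round(e,4),np.linalg.norm(e[0]-e[1]),np.linalg.norm(e.mean(0)-l.mean(0)))
t=c[:2].mean(0);print("lead-hinge",np.linalg.norm(t-l.mean(0)))
b=np.array([onz(p,u,.04) for u in [(242,10),(247.5,220.5)]]);d=b[1]-b[0];print("board yaw L",np.degrees(np.arctan2(d[1],d[0])))
b=np.array([onz(p,u,.04) for u in [(407.5,10),(396.5,220.5)]]);d=b[1]-b[0];print("R",np.degrees(np.arctan2(d[1],d[0])))
# scene/side camera check against wrist & offcut
P=cams.camera_params("scene");Q=cams.camera_params("side")
print("offcut top ctr",onz(P,(272,371),.03),onz(Q,(475,285),.03),"bowl",onz(P,(379,312),.045),onz(Q,(413,209),.045))
```

```text
tile [0.5217 0.1694 0.0435] 0.1305399254697448 0.06233104188147462 0.05973085180451327 -101.47492322669079
hinge [[0.4443 0.1062 0.04  ]
 [0.5664 0.0823 0.04  ]] 0.12441387126060494
edge 0.04 [[ 0.4238  0.0132  0.04  ]
 [ 0.5495 -0.0135  0.04  ]] 0.1285550006551364 0.09624756931493006
edge 0.045 [[ 0.4251  0.0154  0.045 ]
 [ 0.5491 -0.0109  0.045 ]] 0.12672460266510394 0.09392773896501
edge 0.05 [[ 0.4264  0.0176  0.05  ]
 [ 0.5486 -0.0083  0.05  ]] 0.12489420467507152 0.09188735273873863
lead-hinge 0.012225209568183706
board yaw L -102.04699039948467
R -101.33052196686313
offcut top ctr [ 0.68897973 -0.28951892  0.03      ] [ 0.68965684 -0.28971581  0.03      ] bowl [ 0.75293653 -0.06260428  0.045     ] [ 0.75115549 -0.06343868  0.045     ]
```

>>> move_arm(moves=[[0,0,0.4,0.003,-0.05,0.02,0],[0,0,0.4,0.0066,-0.095,0.05,0],[0,0,0.4,0.0066,-0.116,0.09,0],[0,0,0.4,0.0066,-0.116,0.13,0],[0,0,0.4,0.0066,-0.116,0.155,0],[0,0,0.4,0.0066,-0.116,0.175,0],[0,0,0.4,0.0066,-0.116,0.187,0],[0,0,0.4,0.0066,-0.116,0.192,0],[0,0,0.4,0.0066,-0.116,0.192,0],[0,0,0.4,0.0066,-0.116,0.192,0]])

```text
clock: 2.7
position: [0.533, 0.2177, 0.0572]
ee_rot: [0.995, -0.101, 0.001, -0.001]
ft_force: [0.1, -0.5, 0.8]
grip_width: -0.002
```

```bash
cat > s.py <<'E'
from h import *
o=manip.get_obs();d=np.array([-.199,-.980]);q=np.array(o["position"])
r=q[:2]-[.4875,.0061]
print(round(o["clock"],2),np.round(q,4),"board x,y",np.round([r@d,r@[.98,-.199]],4),"yaw",np.round(np.degrees(2*np.arctan2(o["ee_rot"][1],o["ee_rot"][0])),2),"F",np.round(o["ft_force"],2),"w",round(o["grip_width"],4))
E
python3 s.py
```

```text
2.7 [0.533  0.2177 0.0572] board x,y [-0.2164  0.0025] yaw -11.59 F [ 0.11 -0.51  0.76] w -0.0019
```

>>> move_arm(moves=[[0,0,0,0,0,0.001,0],[0,0,0,0,0,0.002,0],[0,0,0,0,0,0.003,0],[0,0,0,0,0,0.004,0],[0,0,0,0,0,0.005,0],[0,0,0,0,0,0.006,0],[0,0,0,0,0,0.007,0],[0,0,0,0,0,0.008,0],[0,0,0,0,0,0.009,0],[0,0,0,0,0,0.01,0]])

```text
clock: 3.7
position: [0.5325, 0.2172, 0.046]
ee_rot: [0.995, -0.101, -0.0, -0.0]
ft_force: [-0.2, -0.6, 0.1]
grip_width: -0.002
```

>>> move_arm(moves=[[0,0,0,0,0,0.0005,0],[0,0,0,0,0,0.001,0],[0,0,0,0,0,0.0015,0],[0,0,0,0,0,0.002,0],[0,0,0,0,0,0.002,0]])

```text
clock: 4.2
position: [0.5324, 0.2172, 0.044]
ee_rot: [0.995, -0.101, -0.0, -0.0]
ft_force: [0.4, -0.0, -0.1]
grip_width: 0.003
```

>>> move_arm(moves=[[0,0,0,0,0,0.0003,0],[0,0,0,0,0,0.0006,0],[0,0,0,0,0,0.0006,0]])

```text
clock: 4.5
position: [0.5325, 0.2172, 0.0436]
ee_rot: [0.995, -0.101, 0.0, -0.0]
ft_force: [-0.8, 0.2, 1.8]
grip_width: -0.002
```

>>> move_arm(moves=[[0,0,0,0,0,0.0003,0],[0,0,0,0,0,0.0003,0]])

```text
clock: 4.7
position: [0.5325, 0.2172, 0.0434]
ee_rot: [0.995, -0.101, 0.0, -0.0]
ft_force: [-0.7, -0.6, 3.9]
grip_width: 0.006
```

>>> move_arm(moves=[[0,0,0,0,0,0.0002,0],[0,0,0,0,0.002,0.0002,0],[0,0,0,0,0.005,0.0002,0],[0,0,0,0,0.008,0.0002,0],[0,0,0,0,0.01,0.0002,0]])

```text
clock: 5.2
position: [0.5308, 0.2073, 0.0433]
ee_rot: [0.995, -0.101, 0.0, -0.0]
ft_force: [0.5, 1.9, 5.1]
grip_width: 0.004
```

```bash
cat > t.py <<'E'
from h import *
import sys
o=manip.get_obs()
p=cams.camera_params("wrist");im=cams.camera("wrist")[:,:,::-1]
cv2.imwrite(f"pics/{sys.argv[1]}.png",im)
print(np.round(o["position"],4),np.round(o["ft_force"],2))
E
python3 t.py w2; python3 s.py
```

```text
[0.5308 0.2073 0.0433] [0.48 1.89 5.12]
5.25 [0.5307 0.207  0.0433] board x,y [-0.2055  0.0024] yaw -11.63 F [0.5  1.37 5.4 ] w 0.0011
```

View pics/w2.png

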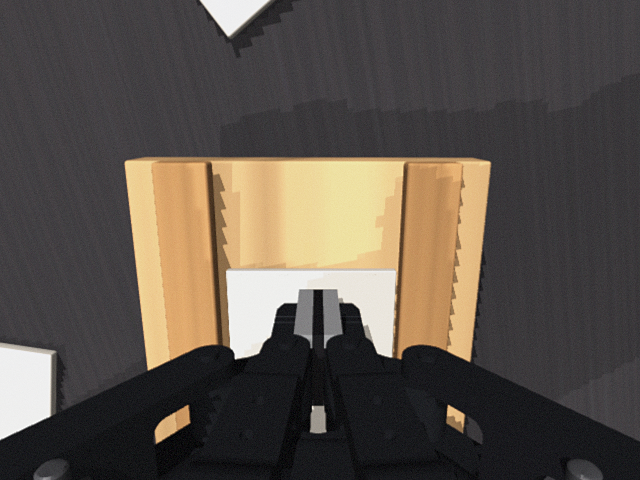

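The wrist view shows the tile's tail edge at row 269, columns 228–394, with the fingertips about 15 mm inside it.

```bash
cat > t.py <<'E'
from h import *
import sys
o=manip.get_obs()
p=cams.camera_params("wrist");im=cams.camera("wrist").astype(int)
cv2.imwrite(f"pics/{sys.argv[1]}.png",im[:,:,::-1].astype(np.uint8))
sat=im.max(2)-im.min(2)
m=((sat<30)&(im.min(2)>150))
T=[]
for c in (245,380):
    r=np.where(m[200:330,c])[0]; r0=r[0]+200; X=onz(p,(c,r0),.0435); T.append(X); 
T=np.mean(T,0); d=np.array([-.199,-.980]); n=np.array([.98,-.199])
tx=(T[:2]-[.4875,.0061])@d; g=(np.array(o["position"])[:2]-[.4875,.0061])
print("row",r0,"tail x",round(tx,4),"tile centre x",round(tx+.065,4),"tip x",round(g@d,4),"y",round(g@n,4),"z",round(o["position"][2],4),"F",np.round(o["ft_force"],2),"t",round(o["clock"],2))
E
python3 t.py w3
```

```text
row 269 tail x -0.2223 tile centre x -0.1573 tip x -0.2055 y 0.0024 z 0.0433 F [0.5  1.37 5.4 ] t 5.25
```

>>> move_arm(moves=[[0,0,0,0,0.002,0,0],[0,0,0,0,0.005,0,0],[0,0,0,0,0.008,0,0],[0,0,0,0,0.011,-0.0001,0],[0,0,0,0,0.013,-0.0001,0]])

```text
clock: 5.8
position: [0.5282, 0.1947, 0.0434]
ee_rot: [0.995, -0.101, 0.0, -0.0]
ft_force: [0.4, 2.1, 5.8]
grip_width: -0.001
```

```bash
python3 t.py w4
```

```text
row 269 tail x -0.2096 tile centre x -0.1446 tip x -0.1929 y 0.0023 z 0.0434 F [0.44 2.1  5.75] t 5.8
```

>>> move_arm(moves=[[0,0,0,0,0.002,-0.0001,0],[0,0,0,0,0.005,-0.0001,0],[0,0,0,0,0.008,-0.0002,0],[0,0,0,0,0.011,-0.0002,0],[0,0,0,0,0.014,-0.0003,0],[0,0,0,0,0.016,-0.0003,0]])

```text
clock: 6.45
position: [0.5249, 0.179, 0.0437]
ee_rot: [0.995, -0.101, 0.0, -0.0]
ft_force: [0.5, 2.6, 5.5]
grip_width: -0.005
```

```bash
python3 t.py w5
```

```text
row 270 tail x -0.1931 tile centre x -0.1281 tip x -0.1769 y 0.0023 z 0.0437 F [0.54 2.62 5.46] t 6.45
```

>>> move_arm(moves=[[0,0,0,0,0.003,0,0],[0,0,0,0,0.006,-0.0001,0],[0,0,0,0,0.009,-0.0001,0],[0,0,0,0,0.012,-0.0002,0],[0,0,0,0,0.015,-0.0002,0],[0,0,0,0,0.018,-0.0002,0]])

```text
clock: 7.1
position: [0.5214, 0.1616, 0.044]
ee_rot: [0.995, -0.101, 0.0, -0.001]
ft_force: [1.3, 2.8, 6.1]
grip_width: 0.0
```

>>> move_arm(moves=[[0,0,0,0,0.003,0,0],[0,0,0,0,0.006,-0.0001,0],[0,0,0,0,0.009,-0.0001,0],[0,0,0,0,0.012,-0.0002,0],[0,0,0,0,0.015,-0.0002,0]])

```text
clock: 7.6
position: [0.5184, 0.1469, 0.0443]
ee_rot: [0.995, -0.101, 0.001, -0.001]
ft_force: [1.5, 3.5, 6.8]
grip_width: 0.002
```

```bash
python3 t.py w6
```

```text
row 270 tail x -0.1604 tile centre x -0.0954 tip x -0.1442 y 0.0023 z 0.0443 F [1.53 3.51 6.75] t 7.6
```

>>> move_arm(moves=[[0,0,0,0,0.002,-0.0003,0],[0,0,0,0,0.005,-0.0003,0],[0,0,0,0,0.008,-0.0004,0],[0,0,0,0,0.011,-0.0004,0],[0,0,0,0,0.014,-0.0005,0]])

```text
clock: 8.15
position: [0.5155, 0.1331, 0.0446]
ee_rot: [0.995, -0.101, 0.0, -0.0]
ft_force: [0.3, 2.7, 5.3]
grip_width: -0.004
```

```bash
python3 t.py w7
```

```text
row 269 tail x -0.1464 tile centre x -0.0814 tip x -0.1301 y 0.0021 z 0.0446 F [0.34 2.67 5.28] t 8.15
```

>>> move_arm(moves=[[0,0,0,0,0.002,0,0],[0,0,0,0,0.005,-0.0001,0],[0,0,0,0,0.008,-0.0002,0],[0,0,0,0,0.011,-0.0002,0],[0,0,0,0,0.014,-0.0003,0]])

```text
clock: 8.7
position: [0.5127, 0.1194, 0.0449]
ee_rot: [0.995, -0.101, 0.0, -0.0]
ft_force: [-0.6, 1.8, 5.7]
grip_width: -0.006
```

>>> move_arm(moves=[[0,0,0,0,0.002,-0.0001,0],[0,0,0,0,0.005,-0.0001,0],[0,0,0,0,0.008,-0.0002,0],[0,0,0,0,0.011,-0.0002,0],[0,0,0,0,0.014,-0.0003,0]])

```text
clock: 9.2
position: [0.5098, 0.1056, 0.0452]
ee_rot: [0.995, -0.101, 0.0, -0.0]
ft_force: [1.1, 1.5, 5.0]
grip_width: 0.001
```

```bash
python3 t.py w8
```

```text
row 269 tail x -0.1183 tile centre x -0.0533 tip x -0.102 y 0.002 z 0.0452 F [1.12 1.47 5.02] t 9.2
```

>>> move_arm(moves=[[0,0,0,0,0.002,0,0],[0,0,0,0,0.005,0,0],[0,0,0,0,0.008,-0.0001,0],[0,0,0,0,0.011,-0.0002,0],[0,0,0,0,0.014,-0.0002,0]])

```text
clock: 9.75
position: [0.507, 0.0919, 0.0454]
ee_rot: [0.995, -0.101, 0.0, -0.0]
ft_force: [0.1, 3.1, 6.5]
grip_width: -0.002
```

>>> move_arm(moves=[[0,0,0,0,0.002,-0.0001,0],[0,0,0,0,0.005,-0.0002,0],[0,0,0,0,0.008,-0.0003,0],[0,0,0,0,0.011,-0.0003,0],[0,0,0,0,0.014,-0.0004,0]])

```text
clock: 10.25
position: [0.5042, 0.0783, 0.0458]
ee_rot: [0.995, -0.101, 0.0, -0.0]
ft_force: [0.4, 3.5, 6.5]
grip_width: -0.003
```

```bash
python3 t.py w9
```

```text
row 269 tail x -0.0902 tile centre x -0.0252 tip x -0.074 y 0.002 z 0.0458 F [0.4  3.49 6.51] t 10.25
```

>>> move_arm(moves=[[0,0,0,0,0,-0.0005,0],[0,0,0,0,0,-0.001,0],[0,0,0,0,0,-0.003,0],[0,0,0,0,0,-0.01,0],[0,0,0,0,0,-0.04,0.08],[0,0,0,0,0,-0.08,0.08],[0,0,0,0,0,-0.12,0.08],[0,0,0,0,0,-0.16,0.08],[0,0,0,0,0,-0.18,0.08],[0,0,0,0,0,-0.18,0.08]])

```text
clock: 11.3
position: [0.5052, 0.0781, 0.2289]
ee_rot: [0.995, -0.101, 0.002, -0.001]
ft_force: [-0.3, -0.3, -0.8]
grip_width: 0.934
```

```bash
python3 - <<'E'
from h import *
import json
for n in ["wrist","side","scene"]:
    p=cams.camera_params(n);im=cams.camera(n)[:,:,::-1]
    cv2.imwrite(f"pics/{n}2.png",im); json.dump({k:np.array(v).tolist() for k,v in p.items()},open(n+"2.json","w"))
a=cv2.imread("pics/wrist2.png");b=cv2.imread("pics/side2.png");c=cv2.imread("pics/scene2.png")
f=lambda im,x,y,w,h,W,H:cv2.resize(im[y:y+h,x:x+w],(W,H),interpolation=cv2.INTER_CUBIC)
cv2.imwrite("pics/crop2.png",np.vstack([f(a,160,0,320,120,800,300),np.hstack([f(c,270,165,133,100,400,300),f(b,228,180,133,100,400,300)])]))
E
python3 s.py
```

```text
11.45 [0.5033 0.0779 0.2247] board x,y [-0.0735  0.0012] yaw -11.61 F [-0.01  0.82  0.36] w 0.9398
```

View pics/wrist2.png

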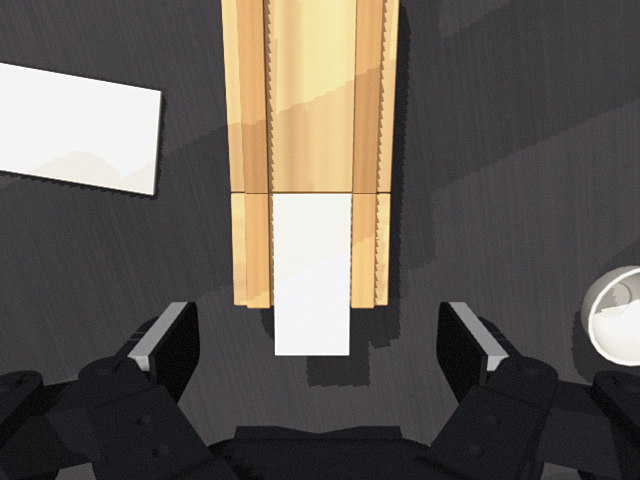

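View pics/crop2.png

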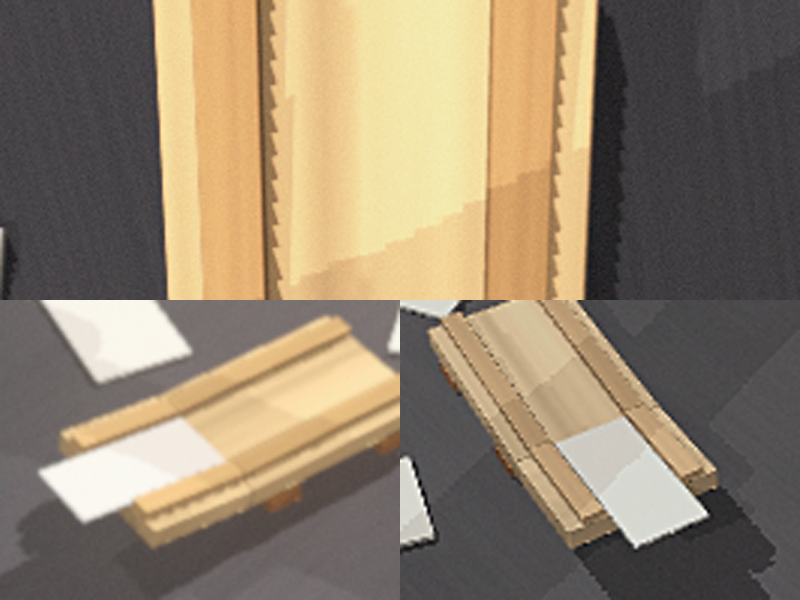

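The tile lies in the channel with its tail at the hinge (row 193) and its leading end at row 355, columns 275–349. The board edge is at row 305. I'll triangulate the leading end to get the slope.

Run:
```python
from h import *
import json
P,Q,W=[json.load(open(n+"2.json")) for n in("scene","side","wrist")]
k=133/400
A=lambda x,y:(270+x*k-.33,165+(y-300)*k-.33); B=lambda x,y:(228+(x-400)*k-.33,180+(y-300)*k-.33)
d=np.array([-.199,-.980]); n=np.array([.98,-.199])
bx=lambda X:np.round([(X[:2]-[.4875,.0061])@d,(X[:2]-[.4875,.0061])@n,X[2]],4)
for s,t,w in [(A(40,470),B(635,548),(275,355)),(A(84,523),B(708,513),(349.5,355))]:
    for p1,a,p2,b in((P,s,Q,t),(P,s,W,w),(Q,t,W,w)):
        X,e=tri(p1,a,p2,b);print(bx(X),round(e,4))
for z in(.0435,.05,.055,.06):
  print(z,[bx(onz(W,u,z)) for u in[(275,355),(349.5,355)]])
print("tail",[bx(onz(W,u,.0435)) for u in[(273,193.5),(351,193.5)]])
print("hinge",[bx(onz(W,u,.04)) for u in[(232,192.5),(390.5,192.5)]])
print("edge",[bx(onz(W,u,.05)) for u in[(234,305),(387.5,305)]])
```

```text
[ 0.0391 -0.0314  0.0564] 0.0005
[ 0.0398 -0.0301  0.0582] 0.0001
[ 0.0401 -0.0309  0.0571] 0.0015
[0.0394 0.0295 0.056 ] 0.0042
[0.0416 0.0306 0.0558] 0.0002
[0.0392 0.0294 0.0591] 0.0021
0.0435 [array([ 0.0482, -0.0317,  0.0435]), array([0.0485, 0.0317, 0.0435])]
0.05 [array([ 0.0445, -0.031 ,  0.05  ]), array([0.0448, 0.0311, 0.05  ])]
0.055 [array([ 0.0416, -0.0305,  0.055 ]), array([0.0419, 0.0307, 0.055 ])]
0.06 [array([ 0.0388, -0.0299,  0.06  ]), array([0.0391, 0.0303, 0.06  ])]
tail [array([-0.0899, -0.0294,  0.0435]), array([-0.0897,  0.0306,  0.0435])]
hinge [array([-0.0902, -0.0615,  0.04  ]), array([-0.0898,  0.0616,  0.04  ])]
edge [array([-0.0005, -0.0628,  0.05  ]), array([0.    , 0.0611, 0.05  ])]
```

>>> move_arm(moves=[[-3,0,0,-0.001,0.045,0,0.085],[-6,0,0,-0.001,0.085,0.01,0.085],[-6,0,0,-0.001,0.102,0.04,0.085],[-6,0,0,-0.001,0.102,0.075,0.085],[-6,0,0,-0.001,0.102,0.1,0.085],[-6,0,0,-0.001,0.102,0.12,0.085],[-6,0,0,-0.001,0.102,0.125,0.085],[-6,0,0,-0.001,0.102,0.125,0.085],[-6,0,0,-0.001,0.102,0.125,0.085]])

```text
clock: 12.35
position: [0.4827, -0.0217, 0.1011]
ee_rot: [0.994, -0.101, -0.005, 0.052]
ft_force: [-1.0, 0.2, 0.9]
grip_width: 0.996
```

```bash
python3 s.py; python3 -c "
from h import *
o=manip.get_obs();print(np.round(R.from_quat(o['ee_rot']).as_matrix(),4))
cv2.imwrite('pics/w10.png',cams.camera('wrist')[:,:,::-1])"
```

```text
12.35 [ 0.4827 -0.0217  0.1011] board x,y [0.0282 0.0008] yaw -11.61 F [-1.    0.17  0.94] w 0.996
[[ 9.795e-01 -2.002e-01 -2.060e-02]
 [-2.013e-01 -9.742e-01 -1.024e-01]
 [ 4.000e-04  1.045e-01 -9.945e-01]]
```

View pics/w10.png

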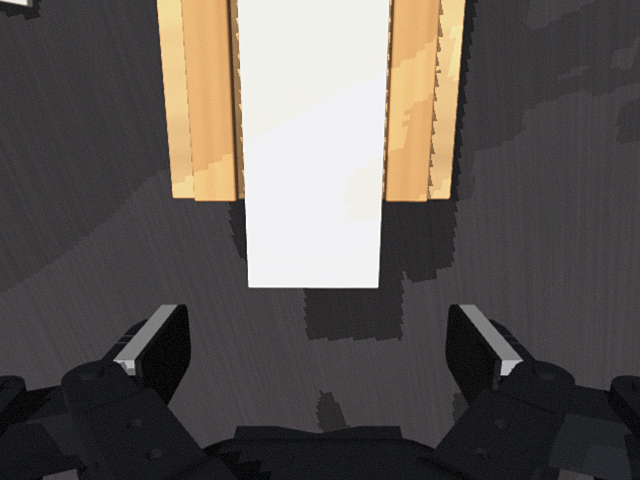

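The wrist view shows the tile end at row 288, columns 249–379, centred between the open pads (188 and 446). The way down is clear.

>>> move_arm(moves=[[0,0,0,0,-0.0015,0.014,0.085],[0,0,0,0,-0.003,0.028,0.085],[0,0,0,0,-0.0044,0.042,0.085],[0,0,0,0,-0.0055,0.053,0.085],[0,0,0,0,-0.0066,0.063,0.085],[0,0,0,0,-0.0074,0.071,0.085],[0,0,0,0,-0.0074,0.071,0.085],[0,0,0,0,-0.0074,0.071,0.085]])

```text
clock: 13.2
position: [0.4825, -0.0217, 0.0293]
ee_rot: [0.994, -0.101, -0.005, 0.052]
ft_force: [-0.7, -0.5, 0.8]
grip_width: 0.994
```

```bash
python3 s.py
```

```text
13.2 [ 0.4825 -0.0217  0.0293] board x,y [0.0283 0.0007] yaw -11.61 F [-0.71 -0.45  0.77] w 0.9942
```

>>> move_arm(moves=[[0,0,0,0,0,0,0.075],[0,0,0,0,0,0,0.07],[0,0,0,0,0,0,0.066],[0,0,0,0,0,0,0.063],[0,0,0,0,0,0,0.06],[0,0,0,0,0,0,0.057],[0,0,0,0,0,0,0.05],[0,0,0,0,0,0,0.05],[0,0,0,0,0,0,0.05]], grip_force=50)

```text
clock: 14.1
position: [0.4824, -0.0216, 0.0291]
ee_rot: [0.994, -0.101, -0.005, 0.052]
ft_force: [-2.2, 0.1, 3.6]
grip_width: 0.685
```

```bash
python3 s.py
```

```text
14.1 [ 0.4824 -0.0216  0.0291] board x,y [0.0282 0.0005] yaw -11.6 F [-2.17  0.08  3.56] w 0.6852
```

>>> move_arm(moves=[[0,0,0,0,0,-0.001,0.05],[0,0,0,0,0,-0.003,0.05],[0,0,0,0,0,-0.006,0.05],[0,0,0,0,0,-0.011,0.05],[0,0,0,0,0,-0.018,0.05],[0,0,0,0,0,-0.026,0.05],[0,0,0,0,0,-0.035,0.05],[0,0,0,0,0,-0.045,0.05],[0,0,0,0,0,-0.053,0.05],[0,0,0,0,0,-0.058,0.05]])

```text
clock: 15.1
position: [0.484, -0.0156, 0.0878]
ee_rot: [0.994, -0.101, -0.005, 0.052]
ft_force: [0.3, 0.1, -0.7]
grip_width: 0.687
```

```bash
python3 s.py
python3 - <<'E'
from h import *
import json
f=lambda im,x,y,w,h,W,H:cv2.resize(im[y:y+h,x:x+w],(W,H),interpolation=cv2.INTER_CUBIC)
I=[]
for n in ["wrist","side","scene"]:
    p=cams.camera_params(n);I.append(cams.camera(n)[:,:,::-1]); json.dump({k:np.array(v).tolist() for k,v in p.items()},open(n+"3.json","w"))
cv2.imwrite("pics/crop3.png",np.vstack([np.hstack([f(I[2],240,130,200,150,400,300),f(I[1],220,160,200,150,400,300)]),np.hstack([f(I[0],0,0,640,480,400,300),f(I[0],160,0,320,240,400,300)])]))
E
```

```text
15.1 [ 0.484  -0.0156  0.0878] board x,y [0.0219 0.0009] yaw -11.6 F [ 0.32  0.12 -0.67] w 0.6866
```

View pics/crop3.png

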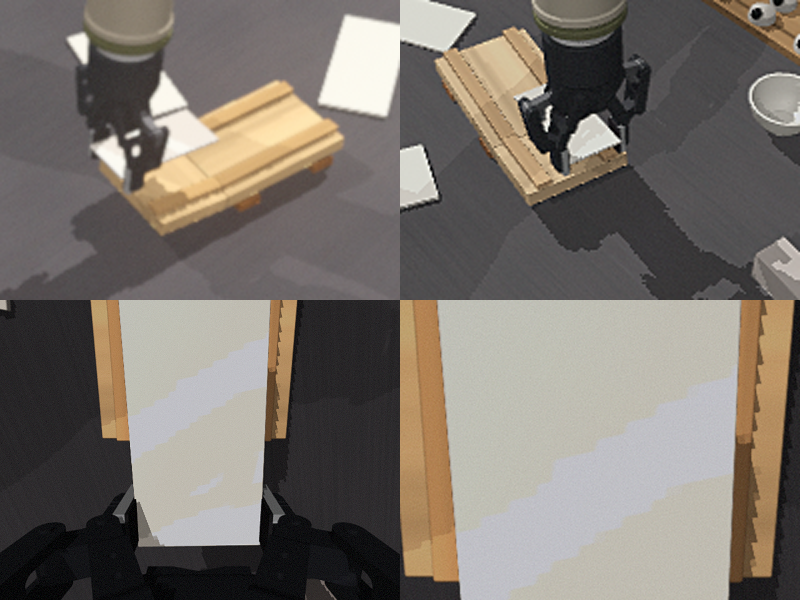

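The tile is held squarely and clear of the board. Moving over to the setter and levelling.

>>> move_arm(moves=[[0.3,0,-0.2,0.007,0.014,0.0015,0.05],[1,0,-0.6,0.02,0.042,0.0044,0.05],[1.6,0,-1,0.034,0.07,0.0073,0.05],[2.2,0,-1.4,0.048,0.097,0.0102,0.05],[3,0,-1.9,0.062,0.125,0.0131,0.05],[3.7,0,-2.3,0.075,0.152,0.016,0.05],[4.4,0,-2.8,0.089,0.18,0.0189,0.05],[5,0,-3.2,0.103,0.208,0.0219,0.05],[5.5,0,-3.5,0.116,0.235,0.0247,0.05],[6,0,-3.8,0.126,0.255,0.0268,0.05]])

```text
clock: 16.25
position: [0.555, -0.2944, 0.086]
ee_rot: [0.998, -0.069, -0.002, -0.0]
ft_force: [-0.9, -0.7, 0.2]
grip_width: 0.683
```

```bash
python3 s.py;python3 -c "
from h import *
o=manip.get_obs();print(np.round(R.from_quat(o['ee_rot']).as_matrix(),4))"
```

```text
16.25 [ 0.555  -0.2944  0.086 ] board x,y [0.281 0.126] yaw -7.87 F [-0.95 -0.72  0.23] w 0.683
[[ 9.906e-01 -1.370e-01 -4.400e-03]
 [-1.370e-01 -9.906e-01  6.000e-04]
 [-4.500e-03  0.000e+00 -1.000e+00]]
```

>>> move_arm(moves=[[0,0,0,0.003,0.007,0,0.05],[0,0,0,0.007,0.014,0,0.05],[0,0,0,0.0099,0.0199,0,0.05],[0,0,0,0.0099,0.0199,0.005,0.05],[0,0,0,0.0099,0.0199,0.015,0.05],[0,0,0,0.0099,0.0199,0.03,0.05],[0,0,0,0.0099,0.0199,0.04,0.05],[0,0,0,0.0099,0.0199,0.045,0.05],[0,0,0,0.0099,0.0199,0.045,0.05],[0,0,0,0.0099,0.0199,0.045,0.05]])

```text
clock: 17.25
position: [0.5625, -0.3134, 0.0419]
ee_rot: [0.998, -0.068, -0.002, -0.0]
ft_force: [0.4, -0.2, -0.6]
grip_width: 0.685
```

```bash
python3 s.py
python3 - <<'E'
from h import *
import json
f=lambda im,x,y,w,h,W,H:cv2.resize(im[y:y+h,x:x+w],(W,H),interpolation=cv2.INTER_CUBIC)
I=[]
for n in ["wrist","side","scene"]:
    p=cams.camera_params(n);I.append(cams.camera(n)[:,:,::-1]); json.dump({k:np.array(v).tolist() for k,v in p.items()},open(n+"4.json","w"))
cv2.imwrite("pics/crop4.png",np.vstack([np.hstack([f(I[2],170,270,133,100,400,300),f(I[1],370,250,133,100,400,300)]),np.hstack([f(I[0],0,0,640,480,400,300),f(I[0],160,0,320,240,400,300)])]))
E
```

```text
17.25 [ 0.5625 -0.3134  0.0419] board x,y [0.2982 0.1371] yaw -7.82 F [ 0.35 -0.23 -0.62] w 0.6855
```

View pics/crop4.png

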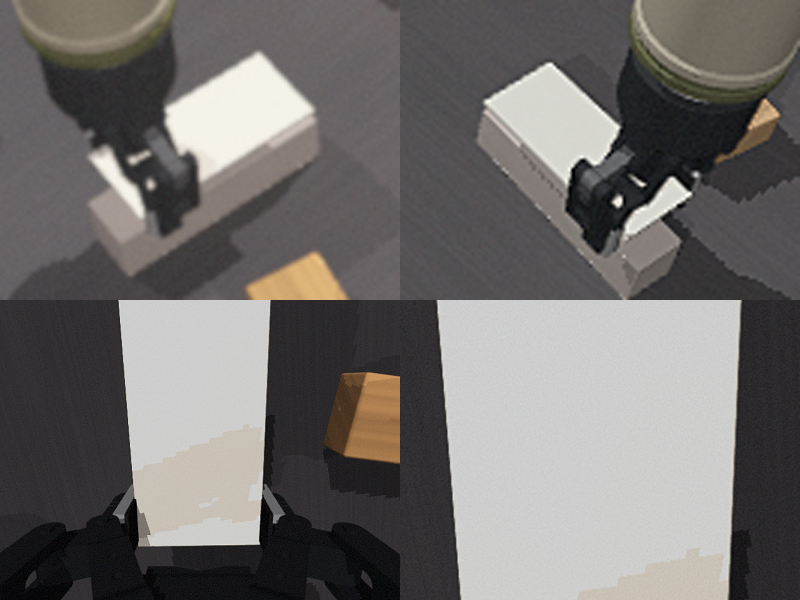

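The tile hangs above the setter and looks aligned. In the crop the tail corners are at (260,52)/(318,112) in scene and (484,103)/(551,63) in side. The offcut is untouched. Measuring the pose before lowering.

Run:
```python
from h import *
import json
P,Q=[json.load(open(n+"4.json")) for n in("scene","side")]
k=133/400
A=lambda x,y:(170+x*k-.33,270+y*k-.33); B=lambda x,y:(370+(x-400)*k-.33,250+y*k-.33)
ux=np.array([-.135,-.991]);uy=np.array([.991,-.135]);c=np.array([.569,-.265])
for n,s,t in[("tail +x",A(318,112),B(551,63)),("tail -x",A(260,52),B(484,103))]:
    X,e=tri(P,s,Q,t);print(n,np.round(X,4),round(e,4),"setter xy",np.round([(X[:2]-c)@ux,(X[:2]-c)@uy],4))
for z in(.06,.064,.068,.072):
    print(z,[np.round([(X[:2]-c)@ux,(X[:2]-c)@uy],4) for X in(onz(Q,B(692,190),z),onz(P,A(88,155),z),onz(P,A(318,112),z),onz(Q,B(551,63),z))])
```

```text
tail +x [ 0.6083 -0.2015  0.0626] 0.0003 setter xy [-0.0682  0.0304]
tail -x [ 0.547  -0.1951  0.0648] 0.0 setter xy [-0.0663 -0.0312]
0.06 [array([0.057 , 0.0382]), array([ 0.0627, -0.0346]), array([-0.0694,  0.0287]), array([-0.0693,  0.0321])]
0.064 [array([0.0583, 0.0355]), array([ 0.0637, -0.0318]), array([-0.0678,  0.0312]), array([-0.0673,  0.0294])]
0.068 [array([0.0596, 0.0329]), array([ 0.0647, -0.029 ]), array([-0.0663,  0.0337]), array([-0.0654,  0.0268])]
0.072 [array([0.0609, 0.0302]), array([ 0.0657, -0.0263]), array([-0.0647,  0.0361]), array([-0.0634,  0.0241])]
```

>>> move_arm(moves=[[0,0,0,0,0.001,0.003,0.05],[0,0,0,0,0.002,0.006,0.05],[0,0,0,0,0.002,0.009,0.05],[0,0,0,0,0.002,0.012,0.05],[0,0,0,0,0.002,0.0145,0.05],[0,0,0,0,0.002,0.0165,0.05],[0,0,0,0,0.002,0.018,0.05],[0,0,0,0,0.002,0.019,0.05],[0,0,0,0,0.002,0.02,0.05],[0,0,0,0,0.002,0.02,0.05]])

```text
clock: 18.4
position: [0.562, -0.3152, 0.0216]
ee_rot: [0.998, -0.068, -0.002, -0.0]
ft_force: [0.4, 0.9, -1.0]
grip_width: 0.679
```

>>> move_arm(moves=[[0,0,0,0,0,0.0005,0.05],[0,0,0,0,0,0.001,0.05],[0,0,0,0,0,0.0015,0.05],[0,0,0,0,0,0.002,0.05],[0,0,0,0,0,0.002,0.05]])

```text
clock: 18.9
position: [0.562, -0.3152, 0.0196]
ee_rot: [0.998, -0.068, -0.002, -0.0]
ft_force: [-0.6, 0.9, -0.1]
grip_width: 0.685
```

>>> move_arm(moves=[[0,0,0,0,0,0.0005,0.05],[0,0,0,0,0,0.001,0.05],[0,0,0,0,0,0.001,0.05]])

```text
clock: 19.2
position: [0.562, -0.3153, 0.0186]
ee_rot: [0.998, -0.068, -0.002, -0.0]
ft_force: [-0.8, 0.2, -1.0]
grip_width: 0.683
```

>>> move_arm(moves=[[0,0,0,0,0,0.0005,0.05],[0,0,0,0,0,0.001,0.05],[0,0,0,0,0,0.001,0.05]])

```text
clock: 19.5
position: [0.5621, -0.3153, 0.0177]
ee_rot: [0.998, -0.068, -0.002, -0.0]
ft_force: [-0.8, 0.4, -0.6]
grip_width: 0.683
```

>>> move_arm(moves=[[0,0,0,0,0,0.0003,0.05],[0,0,0,0,0,0.0006,0.05],[0,0,0,0,0,0.0006,0.05]])

```text
clock: 19.8
position: [0.5621, -0.3153, 0.0171]
ee_rot: [0.998, -0.068, -0.002, -0.0]
ft_force: [-0.7, 0.5, -0.6]
grip_width: 0.689
```

>>> move_arm(moves=[[0,0,0,0,0,0.0005,0.05],[0,0,0,0,0,0.001,0.05],[0,0,0,0,0,0.001,0.05]])

```text
clock: 20.1
position: [0.5621, -0.3153, 0.0163]
ee_rot: [0.998, -0.068, -0.002, -0.0]
ft_force: [-0.5, 0.0, 1.2]
grip_width: 0.684
```

>>> move_arm(moves=[[0,0,0,0,0,0.0003,0.05],[0,0,0,0,0,0.0006,0.05],[0,0,0,0,0,0.0006,0.05]])

```text
clock: 20.4
position: [0.5621, -0.3153, 0.0162]
ee_rot: [0.998, -0.068, -0.002, -0.0]
ft_force: [-3.8, 1.4, 7.7]
grip_width: 0.683
```

>>> move_arm(moves=[[0,0,0,0,0,-0.0004,0.05],[0,0,0,0,0,-0.0004,0.058],[0,0,0,0,0,-0.0004,0.06],[0,0,0,0,0,-0.0004,0.063],[0,0,0,0,0,-0.0004,0.066],[0,0,0,0,0,-0.0004,0.07],[0,0,0,0,0,-0.0004,0.075],[0,0,0,0,0,-0.0004,0.078],[0,0,0,0,0,-0.0004,0.078]])

```text
clock: 21.3
position: [0.5621, -0.3153, 0.0159]
ee_rot: [0.998, -0.068, -0.002, -0.0]
ft_force: [-0.2, -0.3, 1.0]
grip_width: 0.91
```

```bash
python3 s.py; python3 -c "
from h import *
cv2.imwrite('pics/w11.png',cams.camera('wrist')[:,:,::-1])"
```

```text
21.3 [ 0.5621 -0.3153  0.0159] board x,y [0.3001 0.137 ] yaw -7.81 F [-0.16 -0.34  0.96] w 0.9105
```

View pics/w11.png

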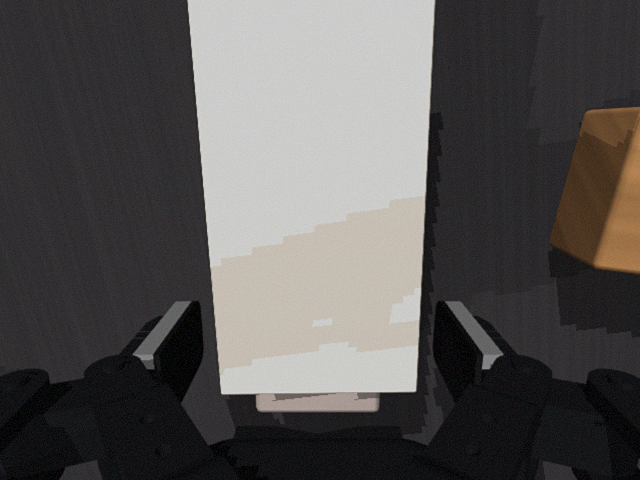

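Both pads are free. The tile end (columns 221–416, centre 318) sits over the setter end (256–380, centre 318), so it is centred across the bar. Retreating straight up.

>>> move_arm(moves=[[0,0,0,0,0,-0.005,0.078],[0,0,0,0,0,-0.015,0.078],[0,0,0,0,0,-0.03,0.078],[0,0,0,0,0,-0.06,0.078],[0,0,0,0,0,-0.1,0.078],[0,0,0,0,0,-0.14,0.078],[0,0,0,0,0,-0.18,0.078],[0,0,0,0,0,-0.2,0.078],[0,0,0,0,0,-0.2,0.078],[0,0,0,0,0,-0.2,0.078]])

```text
clock: 22.35
position: [0.5628, -0.3155, 0.217]
ee_rot: [0.998, -0.068, -0.001, -0.0]
ft_force: [-0.1, 0.3, -0.9]
grip_width: 0.912
```

```bash
python3 - <<'E'
from h import *
p=cams.camera_params("wrist");im=cams.camera("wrist");cv2.imwrite("pics/w12.png",im[:,:,::-1])
i=im.astype(int);m=((i.min(2)>190)&(i.max(2)-i.min(2)<45)).astype(np.uint8)
cs=sorted(cv2.findContours(m,0,1)[0],key=cv2.contourArea)[::-1][:3]
for c in cs:
    q=cv2.boxPoints(cv2.minAreaRect(c)); X=np.array([onz(p,u,.0435) for u in q])
    e=X[1]-X[0];f=X[2]-X[1]; L=e if np.linalg.norm(e)>np.linalg.norm(f) else f
    print(cv2.contourArea(c),np.round(q).tolist(),np.round(X.mean(0),4),np.round([np.linalg.norm(e),np.linalg.norm(f)],4),np.degrees(np.arctan2(L[1],L[0])))
E
python3 s.py
```

```text
15855.0 [[271.0, 35.0], [357.0, 35.0], [357.0, 233.0], [271.0, 233.0]] [ 0.5685 -0.26    0.0435] [0.0582 0.1379] -96.46530133007407
6482.0 [[172.0, 364.0], [274.0, 341.0], [293.0, 425.0], [191.0, 448.0]] [ 0.4713 -0.4594  0.0435] [0.0876 0.0812] 6.013767029971382
3145.0 [[0.0, 369.0], [0.0, 305.0], [61.0, 305.0], [61.0, 369.0]] [ 0.3187 -0.3838  0.0435] [0.0583 0.0486] 71.40377199847588
22.4 [ 0.5625 -0.3152  0.2159] board x,y [0.3    0.1374] yaw -7.82 F [-0.11 -0.51  0.35] w 0.9123
```

View pics/w12.png

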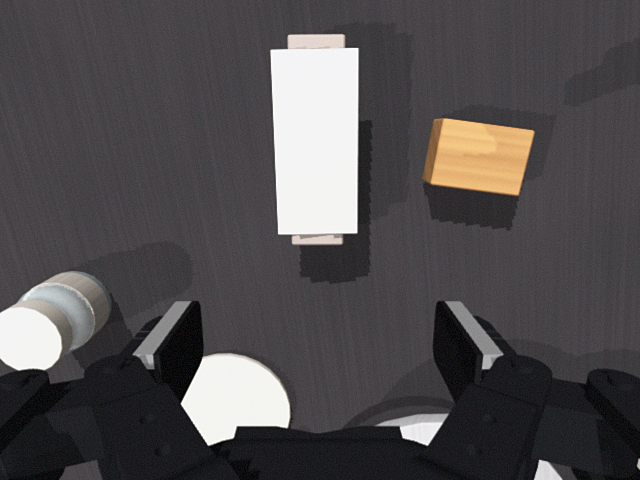

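The tile (rows 48–234, columns 272–358) lies on the setter with about 13 and 10 px of bar showing at the two ends. It is centred to 1–2 px across, and the offcut, jar and fingers are clear of it. Handing in.

```bash
python3 -c "
from workcell import manip
print(manip.hand_in())"
```

```text
the job is handed in; nothing more can be done
None
```

The tile is lying on the setter bar, released, and the job is handed in at about 22 s of the 72 s allowed. The hand-in reports no verdict, so success rests on my own checks.

- **Slide:** I pressed near the tail with closed fingertips (measured vertical force at most 6.8 N) and slid the tile about 142 mm. It went over the end leaf, which slopes up about 0.10 rad. It came to rest with its centre at x ≈ -25 mm, so about 40 mm hung out over the edge.
- **Lift and place:** I gripped the overhanging end by its long sides at 50 N, with the tool tilted 6° to match the slope. Then I lifted it, levelled it and lowered it onto the bar. Contact force at the last reading was about 8 N, against the 25 N limit.
- **Last check (wrist picture):** the tile is centred within about 2 mm along and across the bar, and well inside 10° of it. The gripper is about 0.2 m above and clear. The wood block looks undisturbed, and the arm never came near the bowl or the jar.

Some measurements disagreed:
- **Setter height:** the scene and side cameras put the setter top at 35 mm instead of 40 mm, so I set the final height by feeling for contact.
- **Tile length:** the automatic outline in the last picture merged in the setter's end and gave 138 mm for the tile's length. I judged the centring from the visible edges instead.

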